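Lay the potter's tools into the tray in order of use

TASK

Lay the three potter's tools into the wooden tray in the order they are used, counting from the tray's red side: the spatula in the lane next to the red side, the loop trimmer in the middle lane, the needle in the lane farthest from the red side. Each tool should lie flat on the floor of its own lane, along it, with its head at either end; set the tools down rather than dropping them, and leave the plaster mould, the bowl and the jug where they stand.

Things in the scene. Friction and masses are not known exactly. Their poses are not given: they have to be found in the camera images.
- spatula_mid (a point): Spatula: green handle, flat square steel blade 36 mm wide, 4 mm thick. Loose, 0.09 kg, 164 mm long; handle 120 long, 22 wide, 24 high, lying on the work surface. Point: middle of the tool's whole length, half-way up (12 mm above its underside), on the handle, which runs from 82 mm behind it to 38 mm ahead (brass collar); the head ends 82 mm ahead. x along the tool to the head, z up.
- loop_mid (a point): Loop trimmer: blue handle, head an open loop of steel wire 37 mm wide. Loose, 0.09 kg, 164 mm long; handle 120 long, 22 wide, 24 high, lying on the work surface. Point: middle of the tool's whole length, half-way up (12 mm above its underside), on the handle, which runs from 82 mm behind it to 38 mm ahead (brass collar); the head ends 82 mm ahead. x along the tool to the head, z up.
- needle_mid (a point): Needle: yellow handle, head one thin straight steel needle 5 mm thick. Loose, 0.09 kg, 164 mm long; handle 120 long, 22 wide, 24 high, lying on the work surface. Point: middle of the tool's whole length, half-way up (12 mm above its underside), on the handle, which runs from 82 mm behind it to 38 mm ahead (brass collar); the head ends 82 mm ahead. x along the tool to the head, z up.
- tray: Fixed level wooden tray with a grey floor, at any yaw, 226 (x) by 260 (y) by 28 mm high; origin: centre of its underside. Two dividers along x (6 mm thick, tops 22 mm above the work surface) make three lanes side by side in y, each 210 long, 74 wide, 80 mm apart centre to centre; floor top 6 mm above the work surface. +y side wall red, 13 mm thick; other walls brown wood; all 28 mm high.
- lane1 (a point): Centre of the floor of the lane next to the red wall (for the spatula); x along the lane, z up; 80 mm towards +y from the tray centre, 6 mm above the work surface.
- lane2 (a point): Centre of the floor of the middle lane (for the loop trimmer); x along the lane, 6 mm above the work surface.
- lane3 (a point): Centre of the floor of the lane farthest from the red wall (for the needle); x along the lane; 80 mm towards -y from the tray centre, 6 mm above the work surface.
- spatula: The spatula's body (see spatula_mid); origin on its underside, 12 mm below that point.
- loop: The loop trimmer's body (see loop_mid); origin on its underside, 12 mm below that point.
- needle: The needle's body (see needle_mid); origin on its underside, 12 mm below that point.
- mould: Bystander: cream plaster mould, a thick round dish 130 mm across and 55 mm high; origin under its centre; loose.
- bowl: Bystander: terracotta bowl, 120 mm across and 55 mm high; origin under its centre; loose.
- jug: Bystander: ochre jug with a handle, 100 mm across, 130 mm high; origin under its centre; loose.
Not all that is in view belongs to the job. Of the things shaped like the loop, the blue one is meant.

How it is judged:
By the outcome, as a careful person would: the job done as asked, in the order asked, and still so for the second after the job is handed in, with the robot touching nothing.
It also fails if it takes over 72 s, if anything falls off the work surface, if the arm or the gripper's body presses on something with over 40 N, if the wrist force passes 120 N, or if a joint passes its speed limit or range.

ROBOT

A 6-joint arm with a two-finger parallel gripper is mounted at the origin on the work surface. World frame = base frame: x ahead of the robot, y to its left, z up, the work surface at z = 0. Lengths are in m, angles in rad, forces in N, time in s.
With the tool pointing down it reaches from about 0.325 to 1 m from the base axis. Payload 5.1 kg.
Tool frame: the origin (TCP) lies midway between the tips of the shut fingers; the grasp point (between the pads) lies 19 mm behind it (bot.pinch_z is the distance from the TCP to the grasp point, in m); z points along the fingers, y is the direction in which the jaws open and shut (so a half turn about z gives the same grasp; the last joint's range is limited). The gripper opens to 85 mm and grips with 20 to 120 N. Pads are 22 mm wide; open, the fingers measure 114 mm over their backs; the gripper's body (76 mm by 85 mm) begins 54 mm behind the grasp point. The pads swing forward as they close: fully open they stand 13 mm farther back than shut.
Start: joints at [1.186, 0.124, 1.65, -0, 1.367, -0.083], TCP at [0.193, 0.621, 0.231] pointing down, gripper open.
Joint ranges: [-2.61, 2.61], [-1.02, 2.33], [0.03, 2.71], [-1.35, 4.49], [0.32, 2.68], [-2.91, 2.91]. Speed limits (rad/s): [2.57, 2.57, 3.14, 3.14, 3.14, 3.14].

INTERFACE

Orientations are given as a unit quaternion [x, y, z, w].
In Python, from station import bot, read_camera gives the robot as it stands.
- The arm moves only by the shell command python3 -m pendant 'ROWS' [FORCE]. ROWS is JSON, a list of rows, each a list of 7 numbers: the shift along the world's x, y, z in units of 250 mm (1.0 is 250 mm), then the turn, a rotation vector about the world's x, y, z in units of 45 degrees (1.0 is 45 degrees), then the opening in per cent of the stroke, from 0 (shut) to 100 (fully open). A call has exactly 10 rows; each row is the pose to reach, as a shift and turn from the pose commanded when the call began; what a row does not reach only later rows make up. A row lasts 1/10 s, in which the tool goes at most 50 mm and 8.59 degrees, less where a joint would pass 70% of its speed; a pose out of reach is approached as far as the arm can. A call with a number of a shift or a turn outside -1 to 1 is refused whole. A call with a gripper value outside its range is refused whole. The fingers move at their own pace and stop on an object; FORCE is the grip in N (left out, the last holds). Time passes only in rows, so rows that repeat a pose let the fingers close, or fill a call up. It gives the time, the measured TCP pose, the force and the opening at its end, in the units of the state.
- bot.sense(): the state, without advancing time (a new reading comes with each control period).
- read_camera(name): name is "scene" or "top"; returns a dict with "frame" (420x560x3 uint8, blue, green, red), "depth" (420x560 float32, m along the optical axis (not along the pixel's ray), 0 where there is no reading), "fx", "fy", "cx", "cy" (pixels), "rvec" (rotation vector, rad) and "tvec" (3), from world to camera coordinates, as OpenCV has them. Camera axes: x right, y down, z forward; pixel columns grow to the right and rows downward; lengths in m; the calibration is good to about 2 mm. A picture is of the moment at which its call begins.
- bot.sign_off(): hands the job in, once; it reports no verdict.
The state is a dict: "clock": time; "joint_positions": joint angles; "joint_vel": joint speeds; "joint_torque": joint torques, N m; "ee_pos": TCP position; "tcp_rot": TCP orientation; "ft_force": force on the tool from outside, world axes, zero at the start; "moment": the same for the moment, N m; "opening": finger opening in m.
Only numpy, scipy, OpenCV 4.12 (cv2) and the standard library are available. Lean on these libraries where they do the work, as an engineer would, in place of code of your own. Each camera call takes 0.05 s, during which the arm holds its last target.

## Working session

There is one attempt and no reset: what is moved stays moved. The work goes in short steps, Python scripts to look and compute and a shell command to move; the robot and the scene stay as the last step left them, time stands still between calls to the robot, and variables do not carry over. Pictures are saved under pics/ and viewed, and the job is handed in when it is done.

```bash
ls; mkdir -p pics; cat > h.py <<'E'
import numpy as np, cv2
from station import bot, read_camera
E
python3 - <<'E'
from h import *
for n in ("top","scene"):
    c=read_camera(n); cv2.imwrite(f"pics/{n}0.png",c["frame"]); np.savez(f"{n}0.npz",**c)
    R=cv2.Rodrigues(np.array(c["rvec"],float))[0]; print(n,c["fx"],c["cx"],c["cy"],(-R.T@np.array(c["tvec"])).round(3),R.round(2).tolist())
s=bot.sense(); print(s)
E
```

```text
pics
top 541.593210087011 278.14766165766304 206.7724352313348 [ 0.452 -0.022  1.728] [[-0.03, -1.0, -0.02], [-1.0, 0.03, -0.07], [0.07, 0.01, -1.0]]
scene 398.6463642157088 283.45300267033934 202.55475204207013 [ 1.369 -0.309  1.049] [[0.37, 0.93, -0.01], [0.7, -0.29, -0.65], [-0.61, 0.23, -0.76]]
{'clock': 0.1, 'joint_positions': array([ 1.18642551e+00,  1.24419521e-01,  1.65152852e+00,  2.95510119e-05,
        1.36748366e+00, -8.26084329e-02]), 'joint_vel': array([-0.00011099, -0.00032803, -0.0027806 , -0.00040904, -0.00219734,
       -0.00016253]), 'joint_torque': array([ 3.22910228e-04, -4.24929357e+01, -3.66652179e+01, -5.20021138e-05,
        4.01479847e-03, -2.84475027e-05]), 'ee_pos': array([0.19300351, 0.62011686, 0.23019439]), 'tcp_rot': array([ 1.50312269e-01,  9.88638142e-01, -8.91226704e-04, -2.26830040e-04]), 'ft_force': array([ 0.24561271,  0.38599115, -0.02935408]), 'moment': array([ 0.04405952,  0.01569452, -0.03247529]), 'opening': 0.0856693755246121}
```

View pics/top0.png

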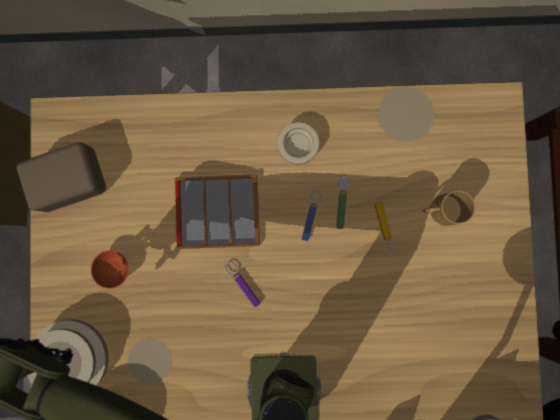

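View pics/scene0.png

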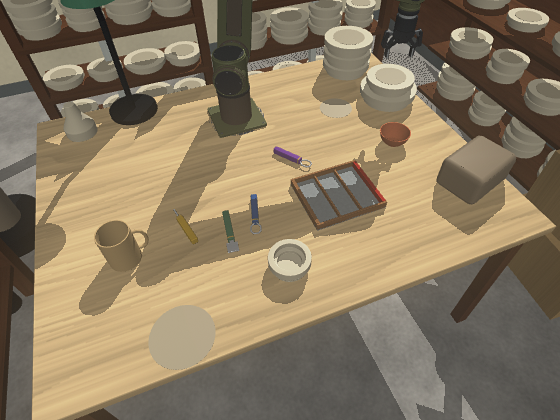

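Top view: blue loop at (311,215), green spatula at (343,203), yellow needle at (382,221). The purple trimmer at (243,285) is a decoy for the loop. The tray is at (217,212) with its red side on the left (x≈180). Mould (299,143), bowl (110,268) and jug (456,207) must stay put. Next I'll measure and check close crops.

```bash
cat >> h.py <<'E'
def ray(c,uv,z):
    K=np.array([[c["fx"],0,c["cx"]],[0,c["fy"],c["cy"]],[0,0,1.]])
    R=cv2.Rodrigues(np.array(c["rvec"],float))[0]; t=np.array(c["tvec"],float).ravel()
    o=-R.T@t; uv=np.atleast_2d(uv).astype(float)
    d=(R.T@np.linalg.inv(K)@np.c_[uv,np.ones(len(uv))].T).T
    return o+d*((z-o[2])/d[:,2])[:,None]
HUE={"blue":(105,122,110,40),"green":(50,90,90,30),"yellow":(20,32,190,90),"red":(0,8,150,60)}
def mask(f,k,box=None):
    h=cv2.cvtColor(f,cv2.COLOR_BGR2HSV); a,b,s,v=HUE[k]
    m=cv2.inRange(h,(a,s,v),(b,255,255))
    if box: z=np.zeros_like(m); x0,y0,x1,y1=box; z[y0:y1,x0:x1]=m[y0:y1,x0:x1]; m=z
    n,l,st,_=cv2.connectedComponentsWithStats(m); i=1+np.argmax(st[1:,4]); return (l==i)
def tool(c,k,z=.022,box=None):
    m=mask(c["frame"],k,box); v,u=np.nonzero(m); P=ray(c,np.c_[u,v],z)[:,:2]
    r=cv2.minAreaRect((P*1000).astype(np.float32)); 
    q=P.mean(0); w,V=np.linalg.eigh(np.cov((P-q).T)); d=V[:,1]
    return len(u),(u.mean().round(1),v.mean().round(1)),np.array(r[0]).round(1),np.array(r[1]).round(1),round(np.degrees(np.arctan2(d[1],d[0])),1)
E
python3 - <<'E'
from h import *
for n,box in (("top",(290,165,420,250)),("scene",(160,180,280,270))):
    c=dict(np.load(n+"0.npz"))
    for k in ("blue","green","yellow"):
        print(n,k,*tool(c,k,box=box))
    d=c["depth"]
c=dict(np.load("top0.npz")); f=c["frame"]
a=cv2.resize(f[165:255,165:415],None,fx=3.2,fy=3.2,interpolation=cv2.INTER_CUBIC)
cv2.imwrite("pics/crop1.png",a)
m=mask(f,"red",(165,165,200,260)); v,u=np.nonzero(m); P=ray(c,np.c_[u,v],.028)[:,:2]; print("red",cv2.minAreaRect((P*1000).astype(np.float32)))
# tray by depth: points 15..35mm high
d=c["depth"]; vv,uu=np.mgrid[0:420,0:560]; R=cv2.Rodrigues(c["rvec"].astype(float))[0]
X=np.stack([(uu-c["cx"])/c["fx"]*d,(vv-c["cy"])/c["fy"]*d,d],-1); W=(X-c["tvec"].ravel())@R
np.save("Wtop.npy",W)
b=np.zeros(d.shape,bool); b[168:256,168:268]=1
s=W[b&(W[...,2]>.021)&(W[...,2]<.035)]; print("tray",len(s),cv2.minAreaRect((s[:,:2]*1000).astype(np.float32)))
for name,(x0,y0,x1,y1) in dict(mould=(270,115,330,175),bowl=(85,245,135,295),jug=(420,180,480,235),box=(10,130,115,220)).items():
    s=W[y0:y1,x0:x1].reshape(-1,3); s=s[s[:,2]>.035]; print(name,s[:,2].max().round(3),cv2.minAreaRect((s[:,:2]*1000).astype(np.float32)))
E
```

```text
top blue 156 (np.float64(308.6), np.float64(223.4)) [516.3 -95.1] [ 16. 104.] 164.0
top green 1 (np.float64(342.0), np.float64(200.0)) [ 586.3 -202.3] [0. 0.] nan
top yellow 207 (np.float64(383.0), np.float64(220.4)) [ 517.8 -328.4] [115.7  17.9] -166.8
scene blue 21 (np.float64(253.1), np.float64(196.3)) [475.4 -83.6] [17.6 17. ] 122.2h.py:18: RuntimeWarning: Degrees of freedom <= 0 for slice
  q=P.mean(0); w,V=np.linalg.eigh(np.cov((P-q).T)); d=V[:,1]
  c *= np.true_divide(1, fact)
  c *= np.true_divide(1, fact)
Traceback (most recent call last):
  File "h.py", line 16, in tool
    m=mask(c["frame"],k,box); v,u=np.nonzero(m); P=ray(c,np.c_[u,v],z)[:,:2]
  File "h.py", line 14, in mask
    n,l,st,_=cv2.connectedComponentsWithStats(m); i=1+np.argmax(st[1:,4]); return (l==i)
                                                      ~~~~~~~~~^^^^^^^^^^
ValueError: attempt to get argmax of an empty sequence
```

```bash

python3 - <<'E'
from h import *
c=dict(np.load("top0.npz")); f=c["frame"];h=cv2.cvtColor(f,cv2.COLOR_BGR2HSV)
for u,v in ((342,200),(342,210),(341,220),(307,228),(311,212),(383,225),(380,210),(179,215),(350,210),(180,190)): print((u,v),h[v,u])
c2=dict(np.load("scene0.npz"));h=cv2.cvtColor(c2["frame"],cv2.COLOR_BGR2HSV)
for u,v in ((229,225),(231,235),(254,200),(255,213),(185,222),(190,235)): print((u,v),h[v,u])
a=cv2.resize(f[165:255,165:415],None,fx=3.2,fy=3.2,interpolation=cv2.INTER_CUBIC)
cv2.imwrite("pics/crop1.png",a)
a=cv2.resize(c2["frame"][180:265,165:285],None,fx=6,fy=6,interpolation=cv2.INTER_CUBIC)
cv2.imwrite("pics/crop2.png",a)
E
```

```text
(342, 200) [64 91 59]
(342, 210) [62 76 57]
(341, 220) [62 81 57]
(307, 228) [111 126  69]
(311, 212) [111 131  66]
(383, 225) [ 22 245 103]
(380, 210) [ 23 245 100]
(179, 215) [  4 190  71]
(350, 210) [ 18 116  99]
(180, 190) [ 7 75 58]
(229, 225) [52 56 87]
(231, 235) [44 67 87]
(254, 200) [113  66  93]
(255, 213) [114  66  93]
(185, 222) [ 21 161 135]
(190, 235) [ 22 158 132]
```

View pics/crop1.png

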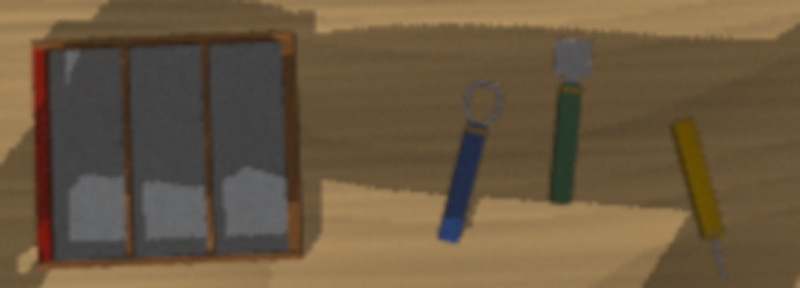

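View pics/crop2.png

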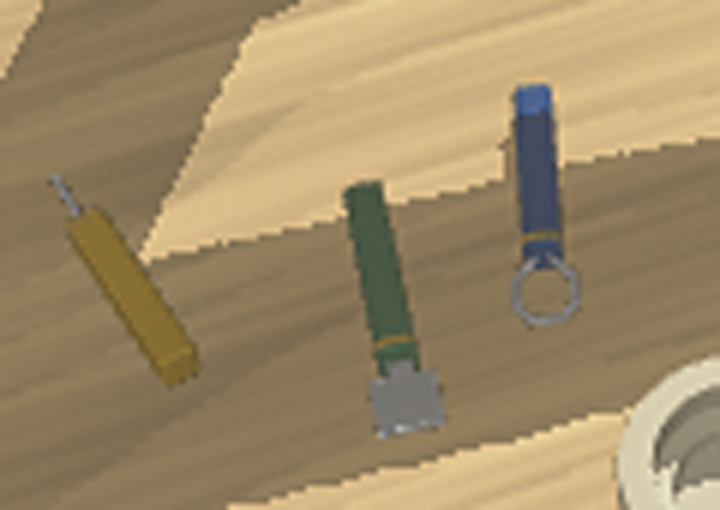

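The crops confirm the blue loop trimmer (head away from the robot), the green spatula (head away) and the yellow needle (tip at (390,250) in the top image, towards the robot). Now the exact poses.

```bash
sed -i 's/^HUE=.*/HUE={"blue":(103,124,55,40),"green":(38,95,48,30),"yellow":(19,26,140,70),"red":(0,8,140,40)}/' h.py
cat > meas.py <<'E'
from h import *
def run(cs,boxes):
    for n in cs:
        for k in ("blue","green","yellow"):
            try: print(n,k,*tool(cs[n],k,box=boxes[n][k] if isinstance(boxes[n],dict) else boxes[n]))
            except Exception as e: print(n,k,e)
E
python3 - <<'E'
from meas import *
cs={n:dict(np.load(n+"0.npz")) for n in ("top","scene")}
run(cs,{"top":(290,165,420,250),"scene":(165,180,285,265)})
c=cs["top"];f=c["frame"]
m=mask(f,"red",(165,165,200,260)); v,u=np.nonzero(m); P=ray(c,np.c_[u,v],.028)[:,:2]; print("red",cv2.minAreaRect((P*1000).astype(np.float32)))
d=c["depth"]; vv,uu=np.mgrid[0:420,0:560]; R=cv2.Rodrigues(c["rvec"].astype(float))[0]
X=np.stack([(uu-c["cx"])/c["fx"]*d,(vv-c["cy"])/c["fy"]*d,d],-1); W=(X-c["tvec"].ravel())@R
np.save("Wtop.npy",W); print("table z",np.median(W[260:330,330:480,2]))
b=np.zeros(d.shape,bool); b[165:258,168:268]=1
s=W[b&(W[...,2]>.019)&(W[...,2]<.04)]; print("tray",len(s),cv2.minAreaRect((s[:,:2]*1000).astype(np.float32)))
for name,(x0,y0,x1,y1) in dict(mould=(270,115,330,175),bowl=(85,245,135,295),jug=(420,180,480,235),box=(10,130,115,220)).items():
    s=W[y0:y1,x0:x1].reshape(-1,3); s=s[s[:,2]>.035]; print(name,s[:,2].max().round(3),cv2.minAreaRect((s[:,:2]*1000).astype(np.float32)))
# tray outer corners by colour (not table): view corner picks
print("corners",(ray(c,[[177,179],[257,176],[259,244],[179,247]],.028)[:,:2]*1000).round())
a=cv2.resize(f[168:256,168:268],None,fx=6,fy=6,interpolation=cv2.INTER_CUBIC); cv2.imwrite("pics/tray.png",a)
E
```

```text
top blue 195 (np.float64(308.7), np.float64(223.1)) [516.5 -94.9] [ 18.3 107. ] 164.2
top green 210 (np.float64(341.1), np.float64(210.4)) [ 553.3 -198.2] [ 19.7 105.6] 172.6
top yellow 304 (np.float64(382.5), np.float64(220.4)) [ 518.6 -326.9] [119.5  25.1] -167.1
scene blue 136 (np.float64(253.9), np.float64(205.8)) [516.2 -94.7] [ 18.9 106. ] 163.7
scene green 162 (np.float64(227.4), np.float64(223.3)) [ 553.1 -199.1] [ 20.3 106.9] 173.1
scene yellow 221 (np.float64(186.9), np.float64(229.1)) [ 526.3 -328. ] [129.6  22.5] -167.5
red ((561.1844482421875, 317.0145568847656), (208.88946533203125, 13.923725128173828), 0.21178211271762848)
table z -0.00032827190596007306
tray 1204 ((563.8043212890625, 193.8878173828125), (227.0042266845703, 261.0169982910156), 0.5449306964874268)
mould 1.728 ((651.7081298828125, -26.822921752929688), (128.3385772705078, 377.97760009765625), 69.99418640136719)
bowl 1.728 ((444.9742126464844, 286.90240478515625), (117.2715835571289, 607.688232421875), 12.255108833312988)
jug 1.728 ((483.5603332519531, -308.0282897949219), (98.81425476074219, 566.0077514648438), 16.175939559936523)
box 1.728 ((632.2286987304688, 375.04986572265625), (843.3703002929688, 224.67832946777344), 80.54872131347656)
corners [[669. 317.]
 [670.  64.]
 [456.  63.]
 [454. 315.]]
```

View pics/tray.png

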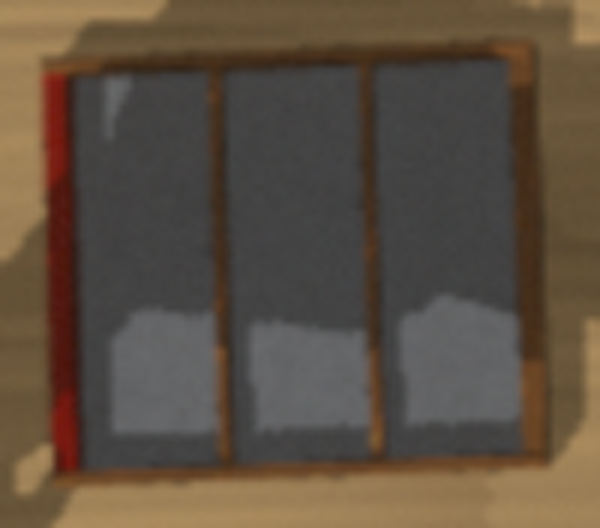

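```bash

python3 - <<'E'
from h import *
W=np.load("Wtop.npy"); d=np.load("top0.npz")["depth"]
def rect(s):
    return [np.array(x).round(1) for x in cv2.minAreaRect((s[:,:2]*1000).astype(np.float32))], len(s), s[:,2].max().round(3), np.degrees(np.arctan2(*np.linalg.eigh(np.cov(s[:,:2].T))[1][::-1,1])).round(1)
for name,(x0,y0,x1,y1),lo in (("blue",(298,185,325,245),.014),("green",(330,170,352,235),.014),("yellow",(370,195,398,255),.014),("mould",(270,115,330,175),.035),("bowl",(85,245,135,295),.035),("jug",(415,180,480,235),.035),("tray",(168,165,268,258),.018)):
    w=W[y0:y1,x0:x1]; s=w[(d[y0:y1,x0:x1]>0)&(w[...,2]>lo)&(w[...,2]<.2)]; print(name,rect(s))
E
```

```text
blue ([array([ 540.8, -105.6]), array([ 35.2, 159.6]), np.float64(77.3)], 284, np.float64(0.032), np.float64(164.5))
green ([array([ 578.9, -204.8]), array([ 34.9, 163. ]), np.float64(85.3)], 329, np.float64(0.035), np.float64(172.9))
yellow ([array([ 502.1, -332.7]), array([152.3,  23.8]), np.float64(13.4)], 285, np.float64(0.035), np.float64(-167.0))
mould ([array([768. , -69.5]), array([127.9, 128.4]), np.float64(74.9)], 762, np.float64(0.068), np.float64(173.8))
bowl ([array([393.1, 524.7]), array([117.5, 118.4]), np.float64(39.0)], 374, np.float64(0.064), np.float64(-171.6))
jug ([array([ 541.6, -522.6]), array([ 99.6, 123.4]), np.float64(35.9)], 770, np.float64(0.14), np.float64(98.6))
tray ([array([563.8, 193.9]), array([227., 261.]), np.float64(0.5)], 1242, np.float64(0.042), np.float64(90.6))
```

```bash
python3 -m pendant '[[0.15,-0.2,0,0,0,0.1,70],[0.3,-0.4,0,0,0,0.224,70],[0.45,-0.6,0,0,0,0.224,70],[0.6,-0.8,0,0,0,0.224,70],[0.6,-1,0,0,0,0.224,70],[0.6,-1,0,0,0,0.224,70],[0.6,-1,0,0,0,0.224,70],[0.6,-1,0,0,0,0.224,70],[0.6,-1,0,0,0,0.224,70],[0.6,-1,0,0,0,0.224,70]]' 30
```

```text
clock: 1.1
ee_pos: [0.3428, 0.3716, 0.2312]
tcp_rot: [0.062, 0.998, -0.0, -0.0]
ft_force: [0.0, -0.2, 0.3]
opening: 0.0599
```

```bash
python3 -m pendant '[[0.1,-0.2,0,0,0,0,60],[0.2,-0.4,0,0,0,0,60],[0.3,-0.6,0,0,0,0,60],[0.4,-0.8,0,0,0,0,60],[0.5,-1,0,0,0,0,60],[0.5,-1,0,0,0,0,60],[0.5,-1,0,0,0,0,60],[0.5,-1,0,0,0,0,60],[0.5,-1,0,0,0,0,60],[0.5,-1,0,0,0,0,60]]'
```

```text
clock: 2.1
ee_pos: [0.4678, 0.1219, 0.2312]
tcp_rot: [0.062, 0.998, 0.0, -0.0]
ft_force: [0.2, -0.6, -0.3]
opening: 0.0512
```

```bash
python3 -m pendant '[[0.08,-0.18,0,0,0,0,60],[0.16,-0.36,0,0,0,0,60],[0.25,-0.54,-0.1,0,0,0,60],[0.33,-0.7,-0.2,0,0,0,60],[0.417,-0.85,-0.3,0,0,0,60],[0.417,-1,-0.4,0,0,0,60],[0.417,-1,-0.5,0,0,0,60],[0.417,-1,-0.5,0,0,0,60],[0.417,-1,-0.5,0,0,0,60],[0.417,-1,-0.5,0,0,0,60]]'
```

```text
clock: 3.1
ee_pos: [0.5737, -0.1284, 0.1084]
tcp_rot: [0.062, 0.998, -0.0, 0.001]
ft_force: [0.3, -0.4, -0.1]
opening: 0.051
```

```bash
python3 -m pendant '[[0,-0.15,0,0,0,0,60],[0,-0.296,0,0,0,0,60],[0,-0.296,0,0,0,0,60],[0,-0.296,-0.08,0,0,0,60],[0,-0.296,-0.16,0,0,0,60],[0,-0.296,-0.24,0,0,0,60],[0,-0.296,-0.28,0,0,0,60],[0,-0.296,-0.28,0,0,0,60],[0,-0.296,-0.28,0,0,0,60],[0,-0.296,-0.28,0,0,0,60]]'
```

```text
clock: 4.1
ee_pos: [0.5737, -0.2036, 0.0381]
tcp_rot: [0.063, 0.998, -0.0, 0.001]
ft_force: [0.1, -0.6, 0.2]
opening: 0.0514
```

```bash
python3 -m pendant '[[0,0.004,-0.05,0,0,0,60],[0,0.004,-0.1,0,0,0,60],[0,0.004,-0.134,0,0,0,60],[0,0.004,-0.134,0,0,0,60],[0,0.004,-0.134,0,0,0,20],[0,0.004,-0.134,0,0,0,10],[0,0.004,-0.134,0,0,0,10],[0,0.004,-0.134,0,0,0,10],[0,0.004,-0.134,0,0,0,10],[0,0.004,-0.134,0,0,0,10]]' 40
python3 - <<'E'
from h import *
c=read_camera("scene"); cv2.imwrite("pics/g1.png",cv2.resize(c["frame"][140:280,150:330],None,fx=4,fy=4)); print(bot.sense()["opening"],bot.sense()["ft_force"],bot.sense()["ee_pos"])
E
```

```text
clock: 5.1
ee_pos: [0.5728, -0.2026, 0.0033]
tcp_rot: [0.063, 0.998, -0.0, 0.0]
ft_force: [0.6, -0.2, 0.9]
opening: 0.0209
0.021338388028299463 [ 0.02489986 -0.34038639  1.91207381] [ 0.5727993  -0.20257802  0.00325481]
```

View pics/g1.png

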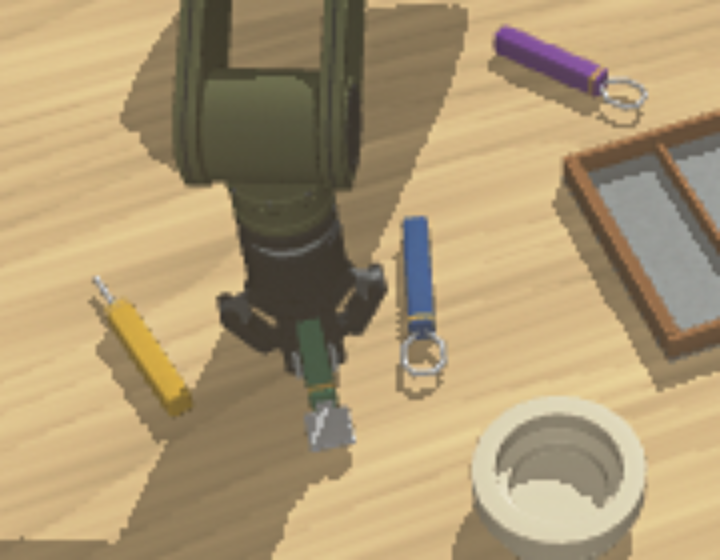

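```bash
python3 -m pendant '[[0,0,0.15,0,0,0,10],[0,0,0.35,0,0,0,10],[0,0.1,0.45,0,0,0.05,10],[0,0.3,0.45,0,0,0.1,10],[0,0.5,0.45,0,0,0.171,10],[0,0.7,0.45,0,0,0.171,10],[0,0.9,0.45,0,0,0.171,10],[0,0.95,0.45,0,0,0.171,10],[0,0.95,0.45,0,0,0.171,10],[0,0.95,0.45,0,0,0.171,10]]'
```

```text
clock: 6.15
ee_pos: [0.5723, 0.0344, 0.115]
tcp_rot: [-0.004, 1.0, -0.0, -0.0]
ft_force: [-0.0, -0.2, -1.5]
opening: 0.0208
```

```bash
python3 -m pendant '[[0,0.2,0,0,0,0,10],[-0.03,0.4,0,0,0,0,10],[-0.067,0.6,0,0,0,0,10],[-0.067,0.8,0,0,0,0,10],[-0.067,0.95,0,0,0,0,10],[-0.067,0.956,0,0,0,0,10],[-0.067,0.956,0,0,0,0,10],[-0.067,0.956,0,0,0,0,10],[-0.067,0.956,0,0,0,0,10],[-0.067,0.956,0,0,0,0,10]]'
python3 - <<'E'
from h import *
c=read_camera("top"); cv2.imwrite("pics/p1t.png",cv2.resize(c["frame"][150:270,150:270],None,fx=5,fy=5)); 
c=read_camera("scene"); cv2.imwrite("pics/p1.png",cv2.resize(c["frame"][100:260,270:450],None,fx=4,fy=3.7)); print(bot.sense()["opening"],bot.sense()["ft_force"],bot.sense()["ee_pos"])
E
```

```text
clock: 7.15
ee_pos: [0.5561, 0.2726, 0.1153]
tcp_rot: [-0.003, 1.0, -0.0, -0.0]
ft_force: [-0.3, 0.5, -0.7]
opening: 0.0212
0.021008089339374765 [ 0.22278195  0.17167693 -0.63466713] [0.55593855 0.27316809 0.11535759]
```

View pics/p1.png

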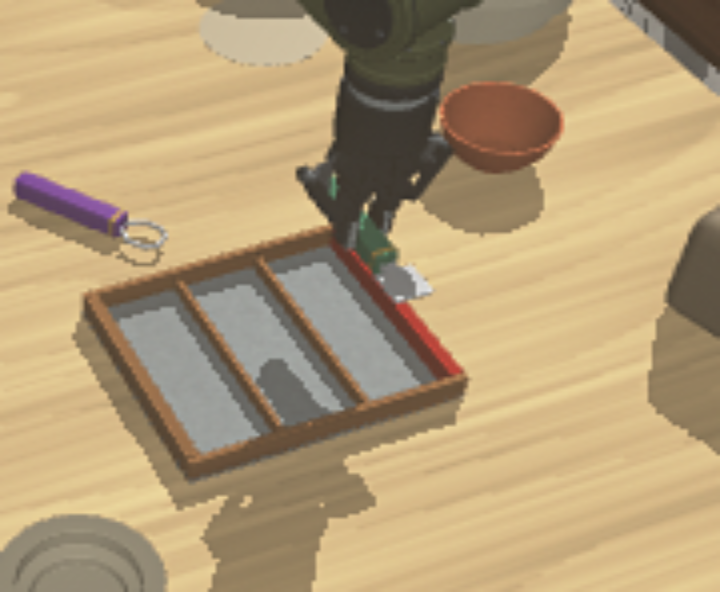

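View pics/p1t.png

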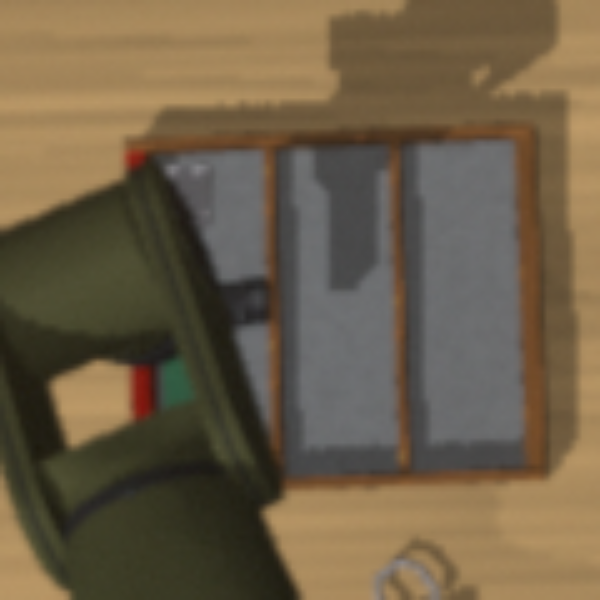

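```bash
python3 -m pendant '[[0,0.002,-0.12,0,0,0,10],[0,0.002,-0.24,0,0,0,10],[0,0.002,-0.34,0,0,0,10],[0,0.002,-0.38,0,0,0,10],[0,0.002,-0.4,0,0,0,10],[0,0.002,-0.41,0,0,0,10],[0,0.002,-0.416,0,0,0,10],[0,0.002,-0.42,0,0,0,10],[0,0.002,-0.42,0,0,0,10],[0,0.002,-0.42,0,0,0,10]]'
```

```text
clock: 8.25
ee_pos: [0.5561, 0.2748, 0.011]
tcp_rot: [-0.004, 1.0, 0.0, 0.0]
ft_force: [0.2, -0.7, -2.3]
opening: 0.0208
```

```bash
python3 -m pendant '[[0,0,-0.004,0,0,0,10],[0,0,-0.007,0,0,0,10],[0,0,-0.007,0,0,0,30],[0,0,-0.007,0,0,0,38],[0,0,-0.007,0,0,0,38],[0,0,-0.007,0,0,0,38],[0,0,0.02,0,0,0,38],[0,0,0.06,0,0,0,38],[0,0,0.1,0,0,0,38],[0,0,0.15,0,0,0,38]]'
python3 - <<'E'
from h import *
c=read_camera("scene"); cv2.imwrite("pics/q1.png",cv2.resize(c["frame"][100:260,270:450],None,fx=4,fy=3.7)); print(bot.sense()["opening"],bot.sense()["ft_force"],bot.sense()["ee_pos"])
E
```

```text
clock: 9.25
ee_pos: [0.5559, 0.2747, 0.049]
tcp_rot: [-0.004, 1.0, 0.0, 0.0]
ft_force: [0.4, 1.2, 0.2]
opening: 0.0325
0.032527671030026926 [0.93234957 0.68200338 1.15417385] [0.55754158 0.27535553 0.05185931]
```

View pics/q1.png

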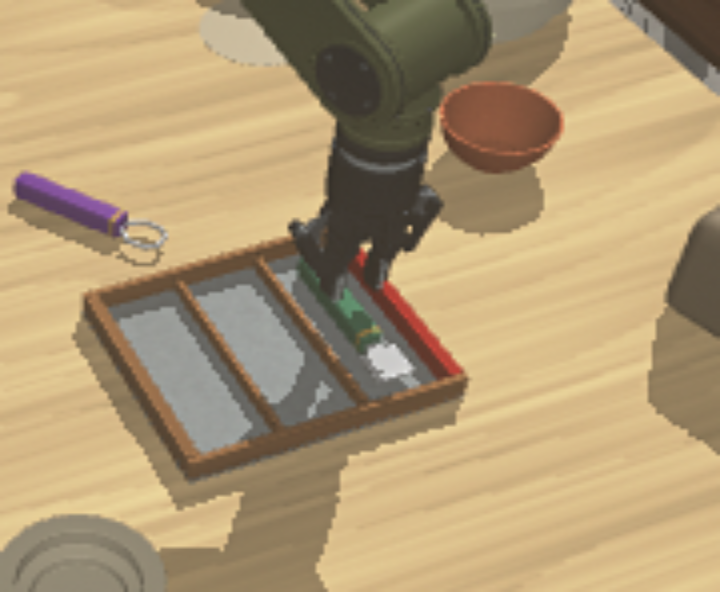

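```bash
python3 -m pendant '[[0,0,0.2,0,0,0,45],[0,-0.1,0.3,0,0,0,60],[0,-0.3,0.3,0,0,-0.1,60],[0,-0.5,0.3,0,0,-0.2,60],[0,-0.7,0.3,0,0,-0.364,60],[0,-0.9,0.3,0,0,-0.364,60],[0,-1,0.3,0,0,-0.364,60],[0,-1,0.3,0,0,-0.364,60],[0,-1,0.3,0,0,-0.364,60],[0,-1,0.3,0,0,-0.364,60]]'
```

```text
clock: 10.3
ee_pos: [0.5559, 0.0255, 0.1232]
tcp_rot: [0.138, 0.99, 0.0, 0.0]
ft_force: [-0.7, 0.1, 0.3]
opening: 0.0513
```

```bash
python3 -m pendant '[[-0.03,-0.2,0,0,0,0,60],[-0.06,-0.4,0,0,0,0,60],[-0.09,-0.505,0,0,0,0,60],[-0.09,-0.505,-0.1,0,0,0,60],[-0.09,-0.505,-0.2,0,0,0,60],[-0.09,-0.505,-0.3,0,0,0,60],[-0.09,-0.505,-0.36,0,0,0,60],[-0.09,-0.505,-0.36,0,0,0,60],[-0.09,-0.505,-0.36,0,0,0,60],[-0.09,-0.505,-0.36,0,0,0,60]]'
```

```text
clock: 11.3
ee_pos: [0.5346, -0.1016, 0.0344]
tcp_rot: [0.138, 0.99, -0.0, 0.001]
ft_force: [0.9, -0.7, 0.9]
opening: 0.0513
```

```bash
python3 -m pendant '[[0,0,-0.05,0,0,0,60],[0,0,-0.1,0,0,0,60],[0,0,-0.122,0,0,0,60],[0,0,-0.122,0,0,0,60],[0,0,-0.122,0,0,0,20],[0,0,-0.122,0,0,0,10],[0,0,-0.122,0,0,0,10],[0,0,-0.122,0,0,0,10],[0,0,-0.122,0,0,0,10],[0,0,-0.122,0,0,0,10]]' 40
python3 - <<'E'
from h import *
c=read_camera("scene"); cv2.imwrite("pics/g2.png",cv2.resize(c["frame"][140:280,150:330],None,fx=4,fy=4)); print(bot.sense()["opening"],bot.sense()["ft_force"],bot.sense()["ee_pos"])
E
```

```text
clock: 12.3
ee_pos: [0.5337, -0.1018, 0.0028]
tcp_rot: [0.138, 0.99, -0.0, 0.0]
ft_force: [-0.1, -0.3, 2.1]
opening: 0.0209
0.021092001231917387 [ 0.44695456 -0.70321086  2.48321558] [ 0.53368239 -0.10179821  0.0028211 ]
```

View pics/g2.png

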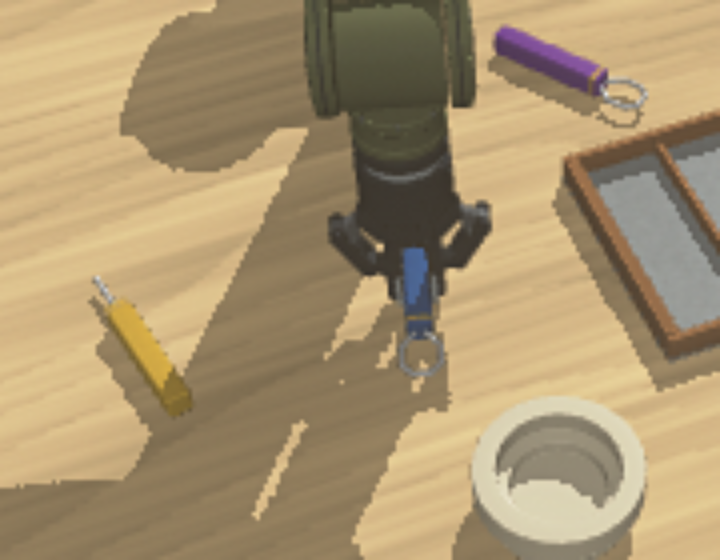

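```bash
python3 -m pendant '[[0,0,0.15,0,0,0,10],[0,0,0.35,0,0,0,10],[0.03,0.1,0.45,0,0,0.1,10],[0.06,0.3,0.45,0,0,0.2,10],[0.09,0.5,0.45,0,0,0.3,10],[0.09,0.7,0.45,0,0,0.364,10],[0.09,0.9,0.45,0,0,0.364,10],[0.09,1,0.45,0,0,0.364,10],[0.09,1,0.45,0,0,0.364,10],[0.09,1,0.45,0,0,0.364,10]]'
```

```text
clock: 13.35
ee_pos: [0.5551, 0.1485, 0.1141]
tcp_rot: [-0.005, 1.0, -0.0, -0.001]
ft_force: [0.4, -0.5, -0.7]
opening: 0.0209
```

```bash
python3 -m pendant '[[0,0.1,0,0,0,0,10],[0,0.18,0,0,0,0,10],[0,0.182,0,0,0,0,10],[0,0.182,-0.1,0,0,0,10],[0,0.182,-0.2,0,0,0,10],[0,0.182,-0.24,0,0,0,10],[0,0.182,-0.24,0,0,0,10],[0,0.182,-0.24,0,0,0,10],[0,0.182,-0.24,0,0,0,10],[0,0.182,-0.24,0,0,0,10]]'
```

```text
clock: 14.35
ee_pos: [0.5568, 0.194, 0.0564]
tcp_rot: [-0.004, 1.0, 0.0, 0.001]
ft_force: [0.4, -0.7, -0.9]
opening: 0.0213
```

```bash
python3 - <<'E'
from h import *
c=read_camera("scene"); cv2.imwrite("pics/p2.png",cv2.resize(c["frame"][100:260,270:450],None,fx=4,fy=3.7)); print(bot.sense()["opening"],bot.sense()["ft_force"],bot.sense()["ee_pos"])
E
```

```text
0.02119059983813476 [ 0.12434365  0.09437142 -1.54540902] [0.55657054 0.19401755 0.05615577]
```

View pics/p2.png

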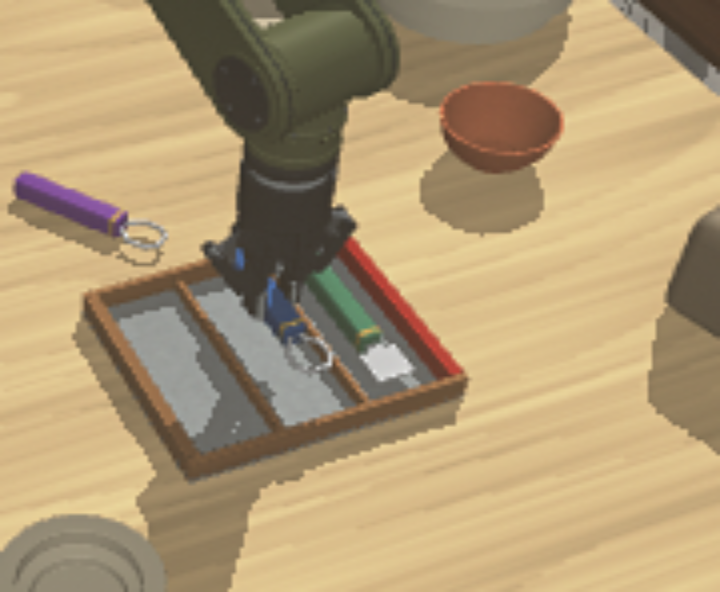

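```bash
python3 -m pendant '[[0,0,-0.08,0,0,0,10],[0,0,-0.14,0,0,0,10],[0,0,-0.17,0,0,0,10],[0,0,-0.178,0,0,0,10],[0,0,-0.184,0,0,0,10],[0,0,-0.188,0,0,0,10],[0,0,-0.188,0,0,0,10],[0,0,-0.188,0,0,0,10],[0,0,-0.188,0,0,0,10],[0,0,-0.188,0,0,0,10]]'
```

```text
clock: 15.4
ee_pos: [0.5563, 0.194, 0.0088]
tcp_rot: [-0.004, 1.0, 0.0, 0.001]
ft_force: [-3.4, -0.0, 5.2]
opening: 0.0212
```

```bash
python3 -m pendant '[[0,0,0,0,0,0,20],[0,0,0,0,0,0,30],[0,0,0,0,0,0,38],[0,0,0,0,0,0,38],[0,0,0,0,0,0,38],[0,0,0,0,0,0,38],[0,0,0.03,0,0,0,38],[0,0,0.1,0,0,0,38],[0,0,0.25,0,0,0,38],[0,0,0.42,0,0,0,38]]'
```

```text
clock: 16.4
ee_pos: [0.5544, 0.1935, 0.1127]
tcp_rot: [-0.004, 1.0, -0.0, -0.002]
ft_force: [1.1, 1.4, 0.5]
opening: 0.0322
```

```bash
python3 -m pendant '[[0,-0.2,0,0,0,0,60],[0,-0.4,0,0,0,0.1,60],[-0.05,-0.6,0,0,0,0.2,60],[-0.1,-0.8,0,0,0,0.276,60],[-0.1,-1,0,0,0,0.276,60],[-0.1,-1,0,0,0,0.276,60],[-0.1,-1,0,0,0,0.276,60],[-0.1,-1,0,0,0,0.276,60],[-0.1,-1,0,0,0,0.276,60],[-0.1,-1,0,0,0,0.276,60]]'
```

```text
clock: 17.4
ee_pos: [0.5308, -0.0548, 0.1128]
tcp_rot: [-0.113, 0.994, 0.0, -0.0]
ft_force: [0.1, -0.3, 0.4]
opening: 0.0508
```

```bash
python3 -m pendant '[[0,-0.2,0,0,0,0,60],[0,-0.4,0,0,0,0,60],[-0.05,-0.6,0,0,0,0,60],[-0.096,-0.8,0,0,0,0,60],[-0.096,-1,0,0,0,0,60],[-0.096,-1,-0.1,0,0,0,60],[-0.096,-1,-0.2,0,0,0,60],[-0.096,-1,-0.2,0,0,0,60],[-0.096,-1,-0.2,0,0,0,60],[-0.096,-1,-0.2,0,0,0,60]]'
python3 - <<'E'
from meas import *
c=read_camera("top"); np.savez("top1.npz",**c)
cv2.imwrite("pics/t1.png",cv2.resize(c["frame"][150:270,165:415],None,fx=3.2,fy=3.2)); s=bot.sense(); print(s["ee_pos"])
E
```

```text
clock: 18.4
ee_pos: [0.5079, -0.306, 0.0643]
tcp_rot: [-0.113, 0.994, -0.001, 0.001]
ft_force: [-0.1, 0.1, 0.5]
opening: 0.0508
[ 0.50801001 -0.30616748  0.06463031]
```

View pics/t1.png

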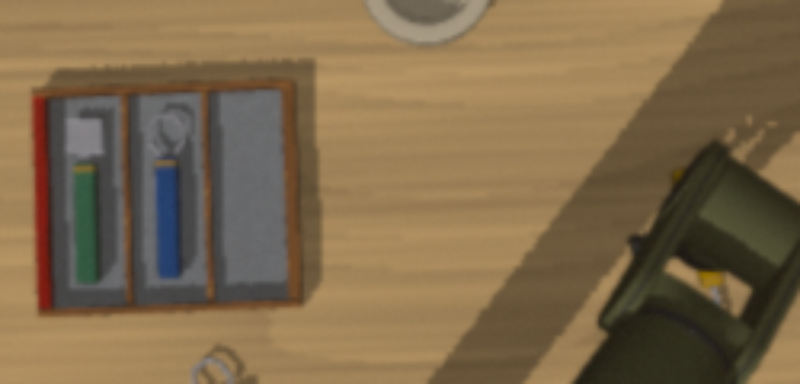

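```bash
python3 -m pendant '[[-0.008,-0.096,0,0,0,0,60],[-0.008,-0.096,-0.05,0,0,0,60],[-0.008,-0.096,-0.12,0,0,0,60],[-0.008,-0.096,-0.19,0,0,0,60],[-0.008,-0.096,-0.23,0,0,0,60],[-0.008,-0.096,-0.244,0,0,0,60],[-0.008,-0.096,-0.244,0,0,0,60],[-0.008,-0.096,-0.244,0,0,0,30],[-0.008,-0.096,-0.244,0,0,0,10],[-0.008,-0.096,-0.244,0,0,0,10]]'
```

```text
clock: 19.45
ee_pos: [0.5055, -0.3308, 0.0031]
tcp_rot: [-0.112, 0.994, -0.001, 0.001]
ft_force: [0.0, 0.0, 1.3]
opening: 0.021
```

```bash
python3 -m pendant '[[0,0,0,0,0,0,10],[0,0,0,0,0,0,10],[0,0,0,0,0,0,10],[0,0,0,0,0,0,10],[0,0,0,0,0,0,10],[0,0,0,0,0,0,10],[0,0,0.05,0,0,0,10],[0,0,0.2,0,0,0,10],[0,0,0.35,0,0,0,10],[0,0,0.45,0,0,0,10]]'
python3 - <<'E'
from h import *
c=read_camera("scene"); cv2.imwrite("pics/g3.png",cv2.resize(c["frame"][120:280,120:330],None,fx=3.6,fy=3.6)); print(bot.sense()["opening"],bot.sense()["ft_force"],bot.sense()["ee_pos"])
E
```

```text
clock: 20.45
ee_pos: [0.5051, -0.3305, 0.1171]
tcp_rot: [-0.112, 0.994, -0.001, 0.001]
ft_force: [0.7, -0.8, 0.0]
opening: 0.0215
0.0212585632524549 [ 1.78960247 -0.99652845  1.15519751] [ 0.50714854 -0.3320194   0.12171961]
```

View pics/g3.png

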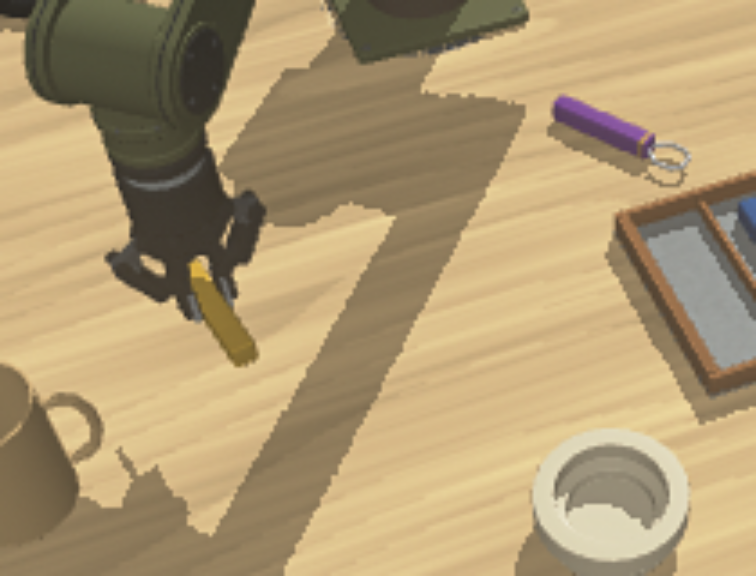

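```bash
python3 -m pendant '[[0.03,0.15,0,0,0,0,10],[0.06,0.33,0,0,0,-0.1,10],[0.1,0.5,0,0,0,-0.2,10],[0.14,0.68,0,0,0,-0.276,10],[0.14,0.85,0,0,0,-0.276,10],[0.14,0.9,0,0,0,-0.276,10],[0.14,0.9,0,0,0,-0.276,10],[0.14,0.9,0,0,0,-0.276,10],[0.14,0.9,0,0,0,-0.276,10],[0.14,0.9,0,0,0,-0.276,10]]'
```

```text
clock: 21.5
ee_pos: [0.5397, -0.1065, 0.1143]
tcp_rot: [-0.003, 1.0, -0.0, -0.0]
ft_force: [0.0, -0.3, -0.4]
opening: 0.0211
```

```bash
python3 -m pendant '[[0.03,0.18,0,0,0,0,10],[0.06,0.36,0,0,0,0,10],[0.1,0.54,0,0,0,0,10],[0.128,0.72,0,0,0,0,10],[0.128,0.86,0,0,0,0,10],[0.128,0.88,0,0,0,0,10],[0.128,0.88,0,0,0,0,10],[0.128,0.88,0,0,0,0,10],[0.128,0.88,0,0,0,0,10],[0.128,0.88,0,0,0,0,10]]'
python3 - <<'E'
from h import *
c=read_camera("scene"); cv2.imwrite("pics/p3.png",cv2.resize(c["frame"][100:260,270:450],None,fx=4,fy=3.7)); print(bot.sense()["opening"],bot.sense()["ft_force"],bot.sense()["ee_pos"])
E
```

```text
clock: 22.5
ee_pos: [0.5718, 0.1135, 0.1143]
tcp_rot: [-0.003, 1.0, -0.0, 0.0]
ft_force: [-0.1, -0.3, -1.5]
opening: 0.0212
0.02085292480430979 [ 0.33783375  0.09439273 -0.70347258] [0.57181114 0.1137386  0.11433076]
```

View pics/p3.png

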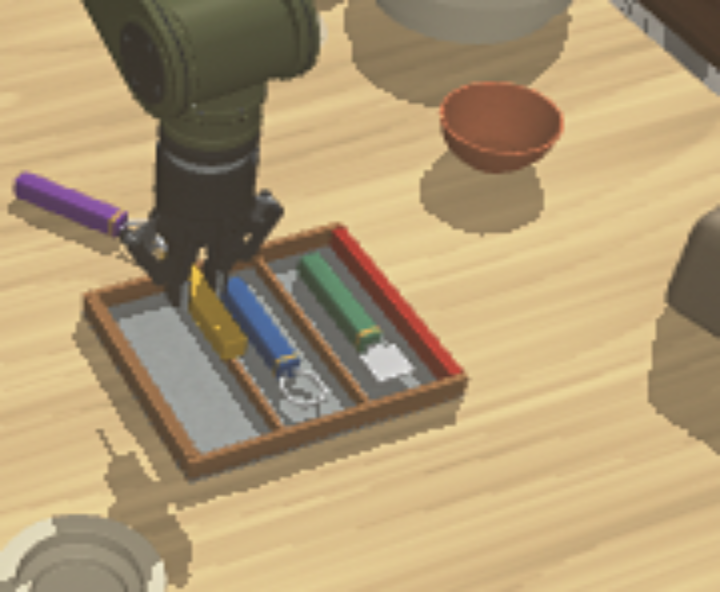

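```bash
python3 -m pendant '[[0,0,-0.12,0,0,0,10],[0,0,-0.24,0,0,0,10],[0,0,-0.34,0,0,0,10],[0,0,-0.38,0,0,0,10],[0,0,-0.4,0,0,0,10],[0,0,-0.41,0,0,0,10],[0,0,-0.416,0,0,0,10],[0,0,-0.42,0,0,0,10],[0,0,-0.42,0,0,0,10],[0,0,-0.42,0,0,0,10]]'
```

```text
clock: 23.55
ee_pos: [0.5722, 0.1149, 0.01]
tcp_rot: [-0.004, 1.0, 0.0, 0.001]
ft_force: [0.0, -0.1, -0.4]
opening: 0.0213
```

```bash
python3 -m pendant '[[0,0,-0.004,0,0,0,10],[0,0,-0.004,0,0,0,10],[0,0,-0.004,0,0,0,25],[0,0,-0.004,0,0,0,38],[0,0,-0.004,0,0,0,38],[0,0,-0.004,0,0,0,38],[0,0,0.02,0,0,0,38],[0,0,0.08,0,0,0,38],[0,0,0.2,0,0,0,38],[0,0,0.4,0,0,0,38]]'
```

```text
clock: 24.55
ee_pos: [0.5692, 0.1146, 0.1079]
tcp_rot: [-0.004, 1.0, -0.0, -0.003]
ft_force: [0.9, -0.5, 0.2]
opening: 0.0324
```

```bash
python3 -m pendant '[[0,-0.2,0.1,0,0,0,38],[0,-0.4,0.2,0,0,0,38],[0,-0.6,0.3,0,0,0,38],[0,-0.8,0.3,0,0,0,38],[0,-1,0.3,0,0,0,38],[0,-1,0.3,0,0,0,38],[0,-1,0.3,0,0,0,38],[0,-1,0.3,0,0,0,38],[0,-1,0.3,0,0,0,38],[0,-1,0.3,0,0,0,38]]'
python3 - <<'E'
from h import *
c=read_camera("top"); d=c["depth"]; f=c["frame"]
cv2.imwrite("pics/t2.png",cv2.resize(f[165:255,168:268],None,fx=6,fy=6,interpolation=cv2.INTER_CUBIC)); cv2.imwrite("pics/t2full.png",f)
s=read_camera("scene"); cv2.imwrite("pics/s2.png",cv2.resize(s["frame"][100:260,270:450],None,fx=4,fy=3.7))
for k in ("green","blue","yellow"): print(k,*tool(c,k,z=.028,box=(184,165,254,250)))
vv,uu=np.mgrid[0:420,0:560]; R=cv2.Rodrigues(c["rvec"].astype(float))[0]
W=(np.stack([(uu-c["cx"])/c["fx"]*d,(vv-c["cy"])/c["fy"]*d,d],-1)-c["tvec"].ravel())@R
for k in ("green","blue","yellow"): m=mask(f,k,(184,165,254,250)); print(k,np.percentile(W[m][:,2],[10,50,90]).round(4))
for name,(x0,y0,x1,y1) in (("mould",(270,115,330,175)),("bowl",(85,245,135,295)),("jug",(415,180,480,235))):
    w=W[y0:y1,x0:x1]; q=w[(d[y0:y1,x0:x1]>0)&(w[...,2]>.035)&(w[...,2]<.2)]; print(name,cv2.minAreaRect((q[:,:2]*1000).astype(np.float32))[:2])
print(bot.sense()["clock"])
E
```

```text
clock: 25.55
ee_pos: [0.5717, -0.1336, 0.1842]
tcp_rot: [-0.005, 1.0, 0.0, -0.0]
ft_force: [1.0, 0.0, 0.5]
opening: 0.0325
green 237 (np.float64(191.6), np.float64(220.7)) [534.4 273.8] [ 22.1 107.3] -178.6
blue 249 (np.float64(217.0), np.float64(219.0)) [538.1 193.4] [107.7  22.7] 179.8
yellow 255 (np.float64(241.7), np.float64(203.4)) [584.7 114.2] [117.6  21.1] -179.2
green [0.0242 0.0296 0.0346]
blue [0.022  0.0296 0.0345]
yellow [0.024  0.0294 0.0349]
mould ((768.8836059570312, -69.33182525634766), (128.1193389892578, 128.33885192871094))
bowl ((393.21710205078125, 525.6914672851562), (117.91107177734375, 118.0543212890625))
jug ((541.4632568359375, -522.823486328125), (100.4160385131836, 120.9619369506836))
25.65
```

View pics/t2.png

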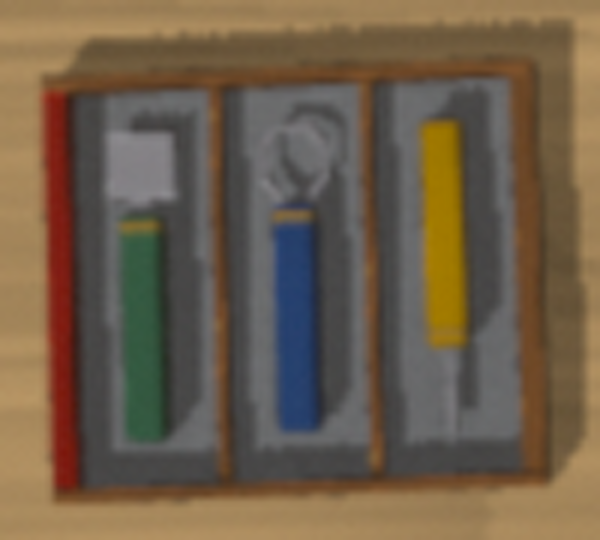

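View pics/s2.png

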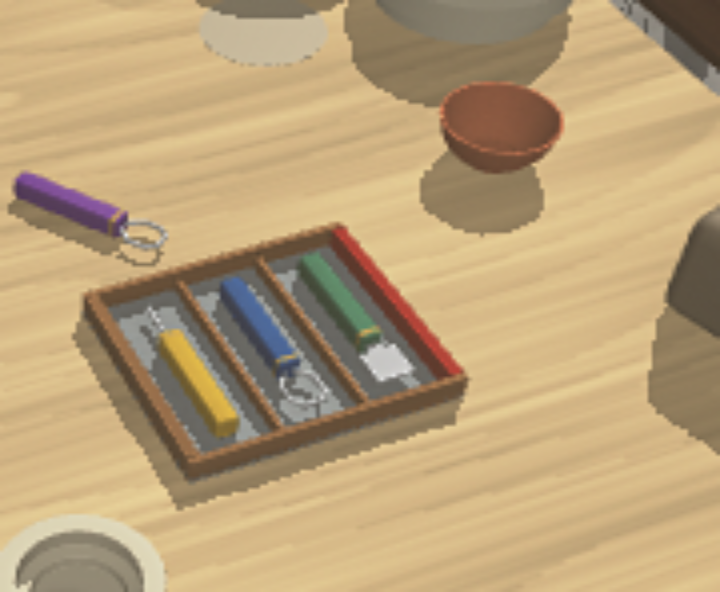

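The three tools lie in their lanes: spatula next to the red wall, loop in the middle, needle farthest. Handle tops are at 29–30 mm, which matches lying on the 6 mm floor. The bystanders haven't moved and the robot is clear, so I'm handing in.

```bash
python3 -c "
from station import bot
print(bot.sense()['ft_force'],bot.sign_off())"
```

```text
the job is handed in; nothing more can be done
[0.02134225 0.33722374 0.09237507] None
```

The three tools are in the tray in the order asked, and I handed the job in at about 25.7 s of the 72 s allowed. I gripped each tool across its handle and lowered it to the lane floor. Then I opened the fingers just enough to let go and backed the arm away.

**Placement:** In the last top and scene pictures the spatula is next to the red side, the blue loop trimmer is in the middle and the needle is in the lane farthest from red. Each handle is within about 1 mm of its lane's centre line and 2° of its direction. Handle tops read about 30 mm, which fits lying flat on the 6 mm floor. The needle's head points towards the robot, the other two away from it.

**Other things:** Mould, bowl and jug measured within about 1 mm of where they started. The purple trimmer, shaped like the loop trimmer, was left alone.

**Forces:** The highest wrist force shown was about 6 N, when the loop trimmer touched the floor; that is only from the readings at the end of each move.

None of the last checks failed or disagreed.

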